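# Roll the shipping tube onto the weighing plate

### The job

Weigh the parcel at the packing bench: roll the cardboard shipping tube, with pushes of the fingertips on its top, sideways onto the long rectangular weighing plate let into the bench mat (not the round cable cover), so that it comes to rest on its own along the middle of the plate, lying over the plate's centre line and roughly parallel to it. Several pushes are fine; do not pinch it, lift it or shove it from low on its side, and leave the other things on the mat where they are.

Things in the scene. Friction and masses are not known exactly. Their poses are not given: they have to be found in the camera images.
- tube: Rigid cardboard tube lying on the mat: diameter 80, length 200 mm, 0.2 to 0.42 kg, white end caps, paper band. Origin on its axis at mid-length, 43 mm above the bench (top at 83); own x along the axis, y and z turn as it rolls. Starts between plate and cover, within 0.05 rad of the plate's x, 95 to 205 mm from its centre line. Friction about 0.6; rolls under a light push, slows by about 0.3 m/s2 when let go.
- plate: The weighing plate: a rectangular brushed metal plate, 290 mm along own x by 120 mm along own y, with four screws and a thin dark centre line scribed along own x. It is fixed and level with the mat's surface (no step). Origin at the centre of the plate, on its upper face, 3 mm above the bench; z up. The tube must rest over the centre line.
- cover: A round flush metal cable cover, 120 mm in diameter, level with the mat, at the other end of the mat from the plate; not the target. Origin at its centre, z up.
- mat: Dark bench mat, 420 mm along own x by 780 mm along own y, 3 mm thick, fixed; its upper face is 3 mm above the bench. Origin at the centre of its underside, on the bench; z up. Its axes are parallel to the plate's.
- tape: Bystander: roll of packing tape lying flat, 100 mm in diameter, 48 mm high; loose. Origin at the centre of its underside, z up.
- carton: Bystander: small closed carton, 90 x 70 x 60 mm high; loose. Origin at the centre of its underside, z up.
- glue: Bystander: upright white plastic bottle, 44 mm in diameter, 110 mm high; loose. Origin at the centre of its underside, z up.
- tin: Bystander: upright plain steel tin, 52 mm in diameter, 70 mm high; loose. Origin at the centre of its underside, z up.
Things that resemble listed ones, but are neither listed nor needed, are in the scene too. Several things look just like the tube: the one meant starts nearest to the robot's base.

How it is judged:
By the outcome, as a careful person would: the job done as asked, in the order asked, and still so for the second after the job is handed in, with the robot touching nothing.
It also fails if it takes over 56 s, if anything falls off the work surface, if the arm or the gripper's body presses on something with over 40 N, if the wrist force passes 120 N, or if a joint passes its speed limit or range.

### The arm

A 6-joint arm with a two-finger parallel gripper is mounted at the origin on the work surface. World frame = base frame: x ahead of the robot, y to its left, z up, the work surface at z = 0. Lengths are in m, angles in rad, forces in N, time in s.
With the tool pointing down it reaches from about 0.325 to 0.85 m from the base axis. Payload 15.5 kg.
Tool frame: the origin (TCP) lies midway between the tips of the shut fingers; the grasp point (between the pads) lies 19 mm behind it; z points along the fingers, y is the direction in which the jaws open and shut (so a half turn about z gives the same grasp; the last joint's range is limited). The gripper opens to 91 mm and grips with 3 to 60 N. Pads are 32 mm wide; open, the fingers measure 118 mm over their backs; the gripper's body (76 mm by 178 mm) begins 60 mm behind the grasp point.
Start: joints at [1.087, 0.494, 1.345, -0, 1.302, -0.096], TCP at [0.236, 0.579, 0.214] pointing down, gripper open.
Joint ranges: [-2.91, 2.91], [-0.82, 2.16], [0.22, 2.67], [-1.22, 4.37], [0.12, 2.79], [-3.08, 3.08]. Speed limits (rad/s): [1.89, 1.89, 2.57, 3.01, 3.01, 3.01].

### API

Orientations are given as [roll, pitch, yaw] about the fixed x, y, z axes, in that order (R = Rz(yaw) Ry(pitch) Rx(roll)).
In Python, from bench import arm gives the robot as it stands.
- The arm moves only by the tool jog_arm, never from a script. Its argument "rows" is text: rows parted by semicolons, each of 6 numbers parted by spaces: the shift along the tool's x, y, z in mm, then the turn, a rotation vector about the tool's x, y, z in degrees. In form: tx ty tz ax ay az; .... A call has 1 to 12 rows; each row is the pose to reach, as a shift and turn from the pose measured when the call began, along the tool's axes at that moment; what a row does not reach only later rows make up. A row lasts 1/8 s, in which the tool goes at most 62.5 mm and 10.7 degrees, less where a joint would pass 70% of its speed; a pose out of reach is approached as far as the arm can. A call with a gripper value outside its range is refused whole. "fingers" is the opening, from -1 (shut) to 1 (fully open), so that 0 is half open, set as the call begins (left out, the last holds). The fingers move at their own pace and stop on an object; "grip_force" is the grip in N (left out, the last holds). Time passes only in rows, so rows that repeat a pose let the fingers close. It gives the time, the measured TCP pose, the force and the opening at its end, in the units of the state.
- arm.observe(): the state, without advancing time (a new reading comes with each control period).
- arm.capture(name): name is "scene" or "top"; returns a dict with "frame" (384x512x3 uint8, red, green, blue), "z_map" (384x512 float32, m along the optical axis (not along the pixel's ray), 0 where there is no reading), "intrinsics" (3x3 intrinsics, pixels), "eye" and "attitude" of the camera in the world. Camera axes: x right, y down, z forward; pixel columns grow to the right and rows downward; lengths in m; the calibration is good to about 2 mm. A picture is of the moment at which its call begins.
- arm.close_job(): hands the job in, once; it reports no verdict.
Trained networks look in a picture, given as the dict that the camera call returned (one of the last four; its "shot" number tells which), for a name from the list of things; names that differ only in an ending like _2 or _b are one class to them, and where a whole thing is asked for, a point or a joint stands for the part that bears it (a point fixed in the world has none). Each returns a list of dicts, best first, with "conf" (0 to 1); they miss things now and then, are a little off and sometimes report something else, mostly with a low value. They report only what shows in the picture. A call takes as long as a camera call. They do not tell look-alikes from the thing itself.
- arm.trace(name, picture): "region" (384x512 bool, what is visible of it) and "extent" ([left, top, width, height] in pixels, round what is visible of it).
The state is a dict: "t": time; "q": joint angles; "qd": joint speeds; "tau": joint torques, N m; "eef_pos": TCP position; "ee_rot": TCP orientation; "ft_force": force on the tool from outside, world axes, zero at the start; "ft_torque": the same for the moment, N m; "grip_width": opening from 0.0 (shut) to 1.0 (fully open).
Only numpy, scipy, OpenCV 4.12 (cv2) and the standard library are available. Lean on these libraries where they do the work, as an engineer would, in place of code of your own. Each camera call takes 0.05 s, during which the arm holds its last target.

## Working session

There is one attempt and no reset: what is moved stays moved. The work goes in short steps, Python scripts to look and compute and a tool call to move; the robot and the scene stay as the last step left them, time stands still between calls to the robot, and variables do not carry over. Pictures are saved under pics/ and viewed, and the job is handed in when it is done.

Besides the shell and the picture viewer there is one more tool, called after ">>>" in YAML: its name, and indented under it one key for each argument. jog_arm: Moves the arm, as the interface text tells. Its arguments: {"type":"object","properties":{"rows":{"type":"string"},"fingers":{"type":"number"},"grip_force":{"type":"number"}},"required":["rows"]}

```bash
mkdir -p pics; ls; python3 - <<'E'
from bench import arm
import cv2, numpy as np, pickle
print({k:np.round(v,3).tolist() for k,v in arm.observe().items()})
for n in ["scene","top"]:
    c=arm.capture(n)
    pickle.dump(c,open(f"pics/{n}0.pkl","wb"))
    cv2.imwrite(f"pics/{n}0.png",cv2.resize(c["frame"][:,:,::-1],(768,576)))
    print(n,c["intrinsics"],c["eye"],c["attitude"],c["shot"])
    for o in ["tube","plate","cover"]:
        for r in arm.trace(o,c): print(n,o,r["conf"],r["extent"])
E
```

```text
pics
{'t': 0.0, 'q': [1.087, 0.494, 1.346, 0.0, 1.303, -0.095], 'qd': [0.001, -0.0, 0.001, 0.0, 0.0, -0.001], 'tau': [-0.001, -87.88, -38.186, 0.071, 0.053, -0.0], 'eef_pos': [0.236, 0.578, 0.213], 'ee_rot': [-3.14, -0.0, 2.754], 'ft_force': [-0.353, -0.002, 0.069], 'ft_torque': [-0.008, 0.012, -0.015], 'grip_width': 0.998}
scene [[413.40526088   0.         248.85979215]
 [  0.         413.40526088 190.76922718]
 [  0.           0.           1.        ]] [ 1.48603012 -0.62832169  0.74712985] [-2.14849411  0.02001752  0.94398414] 1
scene tube 0.79 [18.5, 211.0, 65.7, 75.4]
scene tube 0.75 [347.2, 136.8, 60.1, 40.0]
scene tube 0.63 [206.6, 164.4, 55.1, 51.1]
scene plate 0.95 [245.1, 163.8, 76.5, 50.7]
scene cover 0.73 [178.6, 203.7, 37.3, 21.2]
top [[435.06470761   0.         258.3024697 ]
 [  0.         435.06470761 193.17411407]
 [  0.           0.           1.        ]] [ 0.42887341 -0.05112905  1.44187891] [-2.99855079  0.01150587 -1.57877852] 2
top tube 0.96 [61.3, 165.8, 70.9, 22.7]
top tube 0.91 [394.5, 193.9, 62.4, 65.4]
top tube 0.8 [244.6, 180.8, 31.3, 61.4]
top plate 0.96 [183.9, 159.9, 46.9, 88.5]
top cover 0.63 [275.8, 197.4, 37.9, 39.0]
```

View pics/scene0.png

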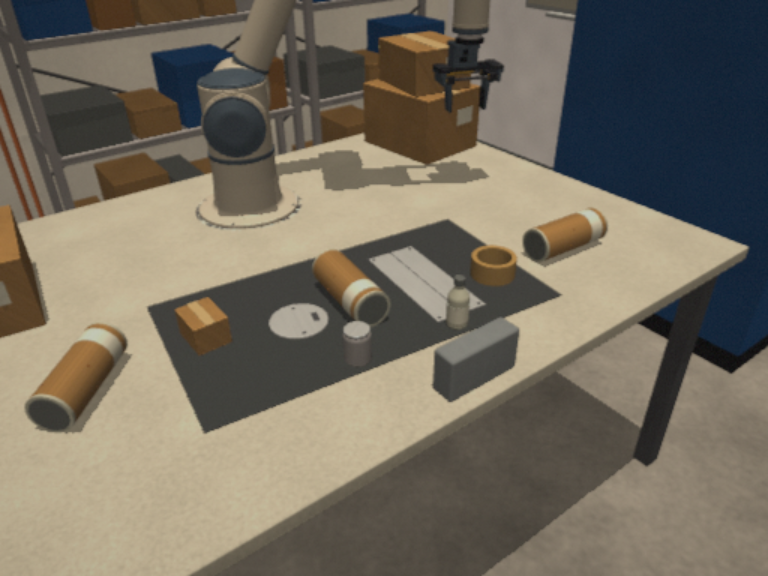

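View pics/top0.png

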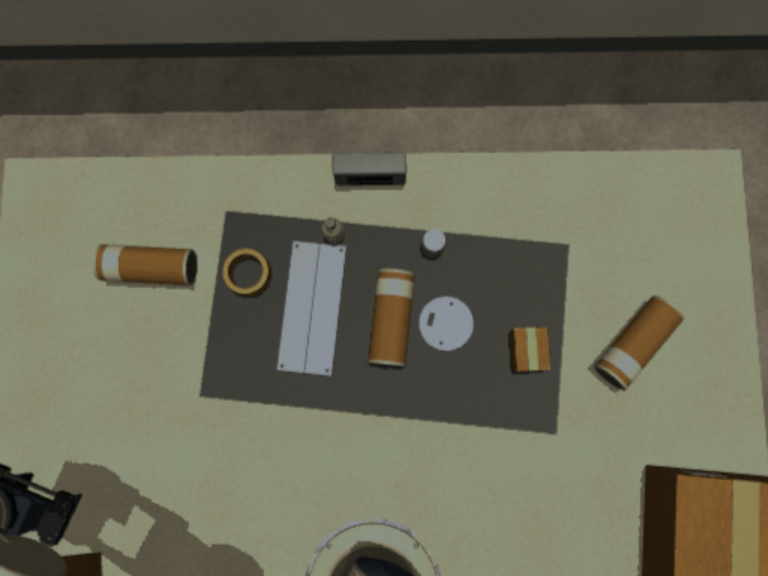

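The scene has three tube look-alikes, given here in top-view pixels (512x384):
- (98,177), off the mat on the left
- (426,227), off the mat on the right
- (260,211), on the mat between the plate at (207,205) and the cover at (297,216)

The third one fits, because it is nearest the base and lies between plate and cover. I'll confirm it in a crop and measure.

```bash
cat > h.py <<'E'
import numpy as np, cv2
from scipy.spatial.transform import Rotation as R
def pts(c,mask=None):
    K=c["intrinsics"]; z=c["z_map"]; v,u=np.mgrid[:384,:512]
    P=np.stack([(u-K[0,2])/K[0,0]*z,(v-K[1,2])/K[1,1]*z,z],-1)
    W=P@R.from_euler("xyz",c["attitude"]).as_matrix().T+c["eye"]
    W[z<=0]=np.nan
    return W
def project(c,p):
    K=c["intrinsics"]; q=(np.atleast_2d(p)-c["eye"])@R.from_euler("xyz",c["attitude"]).as_matrix()
    return (q[:,:2]/q[:,2:])*[K[0,0],K[1,1]]+[K[0,2],K[1,2]]
def flat(c,mask,z0):
    # centre, angle of flat region intersecting plane z0
    K=c["intrinsics"]; v,u=np.nonzero(mask)
    d=np.stack([(u-K[0,2])/K[0,0],(v-K[1,2])/K[1,1],np.ones(len(u))],-1)@R.from_euler("xyz",c["attitude"]).as_matrix().T
    P=c["eye"]+d*((z0-c["eye"][2])/d[:,2])[:,None]
    return cv2.minAreaRect((P[:,:2]*1000).astype(np.float32)),P
def tube(c,mask):
    # depth points of the tube -> axis by fit: top surface cylinder r=.04 axis at z=.043
    from scipy.optimize import least_squares
    W=pts(c); m=cv2.erode(mask.astype(np.uint8),np.ones((3,3)))>0
    Q=W[m]; Q=Q[np.isfinite(Q[:,0])&(Q[:,2]>.035)&(Q[:,2]<.1)]
    c0=np.median(Q[:,:2],0)
    u,s,vt=np.linalg.svd(Q[:,:2]-c0,full_matrices=False); d=vt[0]*np.sign(vt[0,0]); th=np.arctan2(d[1],d[0])
    def f(p):
        n=np.array([-np.sin(p[1]),np.cos(p[1])]); s=(Q[:,:2]-c0)@n-p[0]
        return np.hypot(s,Q[:,2]-.043-p[2])-.04
    r=least_squares(f,[0,th,0],loss="soft_l1",f_scale=.002)
    th=r.x[1]; a=np.array([np.cos(th),np.sin(th)]); n=np.array([-a[1],a[0]])
    t=(Q[:,:2]-c0)@a; lo,hi=np.percentile(t,[.5,99.5])
    return c0+n*r.x[0]+a*(lo+hi)/2, th, hi-lo, r.x[2], np.std(r.fun)
E
python3 - <<'E'
from bench import arm
import pickle
from h import *
c=arm.capture("top"); pickle.dump(c,open("pics/t1.pkl","wb"))
print(c["shot"])
cv2.imwrite("pics/crop1.png",cv2.resize(c["frame"][130:270,130:370,::-1],(800,467),interpolation=cv2.INTER_CUBIC))
for o in ["plate","cover","tape","carton","glue","tin","mat"]:
    for r in arm.trace(o,c)[:2]:
        rect,P=flat(c,r["region"],.003); W=pts(c)[r["region"]]
        print(o,r["conf"],np.round(rect[0]),np.round(rect[1]),round(rect[2],1),np.round(np.nanmedian(W,0),3))
for r in arm.trace("tube",c):
    print("tube",r["conf"],r["extent"],tube(c,r["region"]))
E
```

```text
3
plate 0.71 [599. 133.] [128. 299.] 83.5 [0.598 0.133 0.003]
plate 0.55 [ 501. -347.] [95. 88.] 2.5 [ 0.498 -0.335  0.062]
cover 0.88 [ 562. -164.] [119. 120.] 89.2 [ 0.562 -0.165  0.003]
tape 0.9 [678. 280.] [107.  97.] 45.2 [0.672 0.274 0.048]
carton 0.67 [ 501. -344.] [97. 87.] 1.6 [ 0.498 -0.333  0.062]
glue 0.49 [772.  86.] [58. 45.] 26.2 [0.754 0.078 0.077]
tin 0.81 [ 742. -139.] [51. 62.] 89.1 [ 0.727 -0.136  0.071]
mat 0.74 [572. -33.] [779. 423.] 83.6 [ 0.553 -0.076  0.002]
tube 0.85 [395.8, 196.9, 59.9, 61.4] (array([ 0.50919931, -0.56965628]), np.float64(-0.7297254431215066), np.float64(0.19573771399155704), np.float64(-0.004183148089156693), np.float64(0.004190032623446863))
tube 0.66 [245.1, 182.7, 32.9, 60.5] (array([ 0.56836428, -0.04394491]), np.float64(-0.11122730461772408), np.float64(0.1933208491828809), np.float64(-0.000818313182524766), np.float64(0.0023808735686577046))
tube 0.59 [66.1, 167.4, 66.0, 22.0] (array([0.69139643, 0.48811785]), np.float64(1.5105637548420527), np.float64(0.19495888867099398), np.float64(-0.0038553782199332604), np.float64(0.004915320626589212))
tube 0.53 [281.4, 153.8, 19.0, 19.6] (array([ 0.73987081, -0.14049252]), np.float64(1.1674231612113366), np.float64(0.04235434730023331), np.float64(-0.008802743035225132), np.float64(0.004249335792917805))
```

View pics/crop1.png

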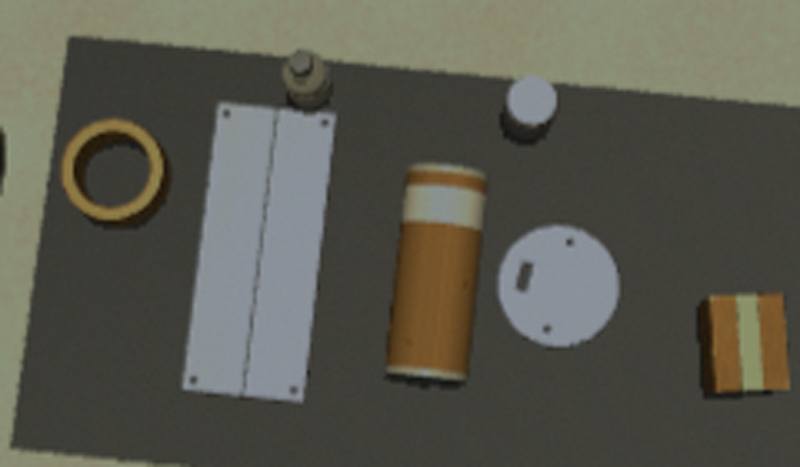

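The crop confirms it: the cardboard tube with white caps at crop px (437,272) lies between the plate at (260,255) and the cover at (558,285). It has to roll about 179 mm along the plate's +y, and it is already nearly parallel to the plate. I'll put the open fingers across the tube axis (jaws along the tube) and roll it with a series of slow top strokes.

```bash
cat >> h.py <<'E'
TH=-0.112; A=np.array([np.cos(TH),np.sin(TH),0]); N=np.array([-np.sin(TH),np.cos(TH),0]); PC=np.array([.599,.133])
def rel(st,p,yaw):
    """shift mm & rotvec deg in tool frame"""
    R0=R.from_euler("xyz",st["ee_rot"]); R1=R.from_euler("xyz",[np.pi,0,yaw])
    return np.round(R0.inv().apply(np.array(p)-st["eef_pos"])*1000,1), np.round(np.degrees((R0.inv()*R1).as_rotvec()),2)
E
python3 - <<'E'
from bench import arm
from h import *
s=arm.observe()
p=np.array([.568,-.044,0])-.013*N
p[2]=.15
print(rel(s,p,TH+np.pi/2))
E
```

```text
(array([-546. , -463.4,   63.9]), array([-0. , -0. , 74.2]))
```

>>> jog_arm:
  rows: "-546 -463 10 0 0 74.2; -546 -463 10 0 0 74.2; -546 -463 10 0 0 74.2; -546 -463 10 0 0 74.2; -546 -463 10 0 0 74.2; -546 -463 10 0 0 74.2; -546 -463 10 0 0 74.2; -546 -463 10 0 0 74.2; -546 -463 10 0 0 74.2; -546 -463 10 0 0 74.2; -546 -463 10 0 0 74.2; -546 -463 64 0 0 74.2"

```text
t: 2.35
eef_pos: [0.5708, -0.0601, 0.1522]
ee_rot: [3.133, 0.001, 1.457]
ft_force: [0.2, 0.5, -1.3]
grip_width: 0.996
```

>>> jog_arm:
  rows: "1 -3 40 0.5 0 0; 1 -3 60 0.5 0 0; 1 -3 62 0.5 0 0; 1 -3 62 0.5 0 0"

```text
t: 2.85
eef_pos: [0.5689, -0.0589, 0.0909]
ee_rot: [3.141, 0.001, 1.457]
ft_force: [-0.3, 0.5, 0.8]
grip_width: 0.996
```

```bash
cat > look.py <<'E'
from bench import arm
import sys,pickle
from h import *
n=sys.argv[1]
s=arm.observe(); print("t",s["t"],"tcp",s["eef_pos"],"rot",s["ee_rot"],"F",np.round(s["ft_force"],1))
c=arm.capture("top")
cv2.imwrite(f"pics/{n}.png",cv2.resize(c["frame"][130:270,130:370,::-1],(800,467),interpolation=cv2.INTER_CUBIC))
for r in arm.trace("tube",c):
    try: q,th,L,dz,sd=tube(c,r["region"])
    except Exception as e: continue
    d=q-PC
    if abs(d[1])>.3 or L<.1: continue
    print("tube",round(r["conf"],2),q.round(4),"along",round(d@A[:2]*1000,1),"off",round(d@N[:2]*1000,1),"yaw rel",round(th-TH,3),"L",L.round(3),dz.round(4),"tcp off tube",round((s["eef_pos"][:2]-q)@N[:2]*1000,1))
E
python3 look.py a1
```

```text
t 2.85 tcp [ 0.56894206 -0.05893268  0.09094561] rot [3.14078867e+00 1.14527242e-03 1.45665709e+00] F [-0.3  0.5  0.8]
```

View pics/a1.png

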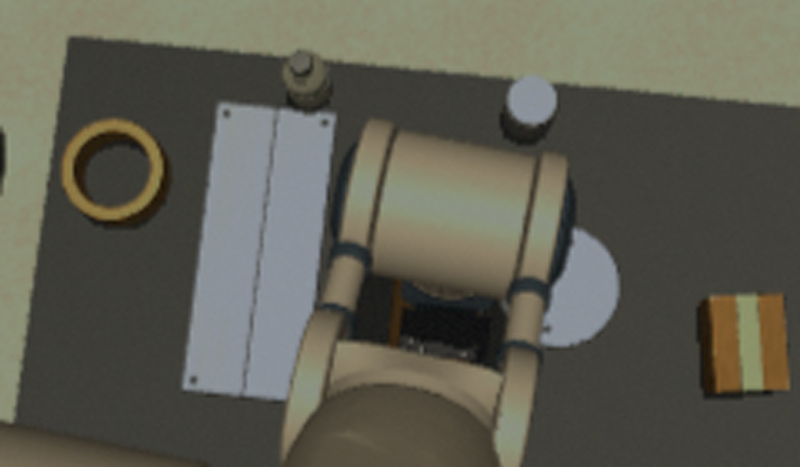

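The arm hides the tube from the top camera, so I'll use the scene camera while working. Next I descend to contact.

>>> jog_arm:
  rows: "0 0 6 0 0 0; 0 0 8 0 0 0; 0 0 8 0 0 0"

```text
t: 3.32
eef_pos: [0.5692, -0.0589, 0.0834]
ee_rot: [3.14, 0.001, 1.457]
ft_force: [0.4, -0.3, 0.3]
grip_width: 1.002
```

>>> jog_arm:
  rows: "0 0 1 0 0 0; 0 0 1 0 0 0"

```text
t: 3.58
eef_pos: [0.5693, -0.059, 0.0831]
ee_rot: [3.139, 0.001, 1.457]
ft_force: [-3.5, -0.1, 13.3]
grip_width: 0.998
```

Contact is at z = 0.083 with about 13 N. Now the first slow stroke.

>>> jog_arm:
  rows: "3 0 0.6 0 0 0; 9 0 0.6 0 0 0; 16 0 0.6 0 0 0; 24 0 0.6 0 0 0; 32 0 0.6 0 0 0; 40 0 0.6 0 0 0; 47 0 0.6 0 0 0; 51 0 0.6 0 0 0; 52 0 0.6 0 0 0; 52 0 0.3 0 0 0"

```text
t: 4.82
eef_pos: [0.5752, -0.0072, 0.0832]
ee_rot: [3.139, 0.001, 1.457]
ft_force: [-1.1, -0.9, 6.0]
grip_width: 1.0
```

```bash
cat > lk2.py <<'E'
from bench import arm
import sys
from h import *
n=sys.argv[1]
s=arm.observe(); print("t",s["t"],"tcp",np.round(s["eef_pos"],4),"F",np.round(s["ft_force"],1))
c=arm.capture("scene")
cv2.imwrite(f"pics/{n}.png",cv2.resize(c["frame"][120:270,150:350,::-1],(800,600),interpolation=cv2.INTER_CUBIC))
for r in arm.trace("tube",c):
    try: q,th,L,dz,sd=tube(c,r["region"])
    except Exception as e: continue
    d=q-PC
    if abs(d[1])>.3 or L<.08: continue
    print("tube",round(r["conf"],2),q.round(4),"along",round(d@A[:2]*1000,1),"off",round(d@N[:2]*1000,1),"yaw rel",round(th-TH,3),"L",L.round(3),dz.round(4),"tcp off tube",round((s["eef_pos"][:2]-q)@N[:2]*1000,1))
E
python3 lk2.py b1
```

```text
t 4.825 tcp [ 0.5752 -0.0072  0.0832] F [-1.1 -0.9  6. ]
tube 0.63 [ 0.5777 -0.0202] along -4.1 off -154.6 yaw rel -0.001 L 0.193 -0.0011 tcp off tube 12.6
```

View pics/b1.png

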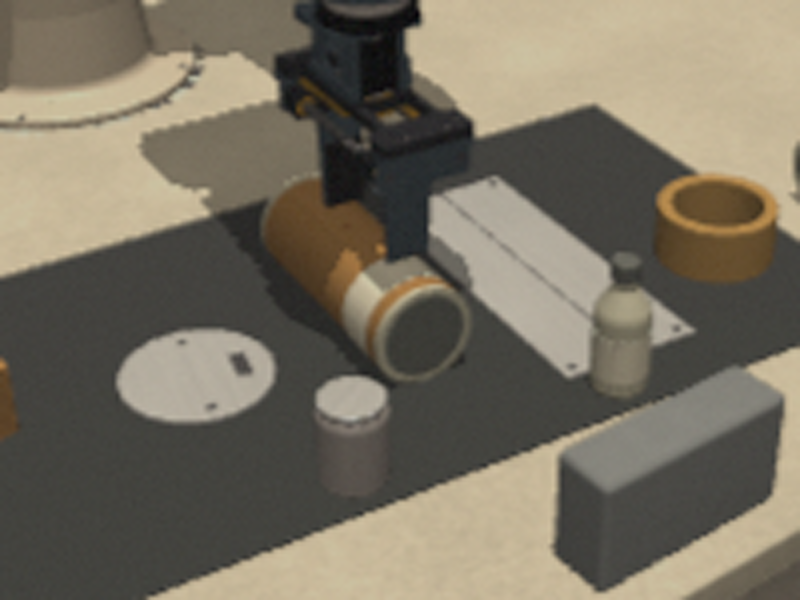

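The stroke worked. In the image the tube (end cap at crop px (418,328)) is still parallel and has moved 25 mm. I'll repeat: lift, step back, press, stroke.

>>> jog_arm:
  rows: "0 0 -5 0 0 0; -10 0 -8 0 0 0; -28 0 -8 0 0 0; -28 0 -8 0 0 0; -28 0 -3 0 0 0; -28 0 -1 0 0 0; -28 0 0.6 0 0 0; -28 0 0.8 0 0 0"

```text
t: 5.92
eef_pos: [0.5719, -0.0348, 0.0829]
ee_rot: [3.139, 0.001, 1.457]
ft_force: [-5.1, -0.4, 18.6]
grip_width: 0.998
```

>>> jog_arm:
  rows: "3 0 0.6 0 0 0; 9 0 0.6 0 0 0; 16 0 0.6 0 0 0; 24 0 0.6 0 0 0; 32 0 0.6 0 0 0; 40 0 0.6 0 0 0; 48 0 0.6 0 0 0; 53 0 0.6 0 0 0; 54 0 0.6 0 0 0; 54 0 0.3 0 0 0"

```text
t: 7.18
eef_pos: [0.578, 0.0193, 0.0831]
ee_rot: [3.139, 0.001, 1.458]
ft_force: [-1.4, 0.5, 9.9]
grip_width: 0.997
```

```bash
python3 lk2.py b2
```

```text
t 7.175 tcp [0.578  0.0193 0.0831] F [-1.4  0.5  9.9]
tube 0.77 [0.5787 0.0069] along -6.1 off -127.5 yaw rel -0.001 L 0.197 -0.0013 tcp off tube 12.2
```

>>> jog_arm:
  rows: "0 0 -5 0 0 0; -10 0 -8 0 0 0; -28 0 -8 0 0 0; -28 0 -8 0 0 0; -28 0 -3 0 0 0; -28 0 -1 0 0 0; -28 0 0.5 0 0 0; -28 0 0.7 0 0 0"

```text
t: 8.28
eef_pos: [0.5747, -0.0083, 0.0829]
ee_rot: [3.139, 0.001, 1.458]
ft_force: [-4.4, 0.6, 16.6]
grip_width: 1.001
```

>>> jog_arm:
  rows: "3 0 0.6 0 0 0; 9 0 0.6 0 0 0; 16 0 0.6 0 0 0; 24 0 0.6 0 0 0; 32 0 0.6 0 0 0; 40 0 0.6 0 0 0; 48 0 0.6 0 0 0; 53 0 0.6 0 0 0; 54 0 0.6 0 0 0; 54 0 0.3 0 0 0"

```text
t: 9.52
eef_pos: [0.5809, 0.0458, 0.0831]
ee_rot: [3.139, 0.001, 1.459]
ft_force: [-2.8, 0.3, 10.6]
grip_width: 1.001
```

>>> jog_arm:
  rows: "0 0 -5 0 0 0; -10 0 -8 0 0 0; -28 0 -8 0 0 0; -28 0 -8 0 0 0; -28 0 -3 0 0 0; -28 0 -1 0 0 0; -28 0 0.5 0 0 0; -28 0 0.7 0 0 0"

```text
t: 10.52
eef_pos: [0.5776, 0.0183, 0.0829]
ee_rot: [3.139, 0.001, 1.459]
ft_force: [-4.1, -0.6, 15.0]
grip_width: 0.999
```

>>> jog_arm:
  rows: "3 0 0.6 0 0 0; 9 0 0.6 0 0 0; 16 0 0.6 0 0 0; 24 0 0.6 0 0 0; 32 0 0.6 0 0 0; 40 0 0.6 0 0 0; 48 0 0.6 0 0 0; 53 0 0.6 0 0 0; 54 0 0.6 0 0 0; 54 0 0.3 0 0 0"

```text
t: 11.78
eef_pos: [0.5838, 0.0724, 0.0831]
ee_rot: [3.138, 0.001, 1.46]
ft_force: [-1.5, 0.7, 9.6]
grip_width: 1.002
```

```bash
python3 lk2.py b3
```

```text
t 11.775 tcp [0.5838 0.0724 0.0831] F [-1.5  0.7  9.6]
tube 0.85 [0.586  0.0611] along -4.9 off -72.9 yaw rel -0.002 L 0.195 -0.0013 tcp off tube 11.0
```

View pics/b3.png

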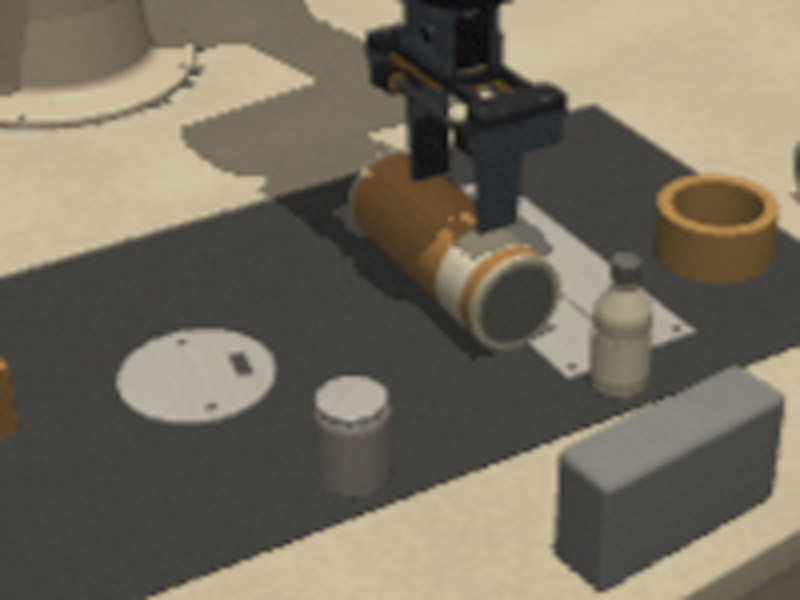

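The tube's near end cap is at crop px (513,300), in front of the plate, and still parallel. It clears the glue bottle. Remaining distance is about 73 mm, so two more strokes and then another look.

>>> jog_arm:
  rows: "0 0 -5 0 0 0; -10 0 -8 0 0 0; -27 0 -8 0 0 0; -27 0 -8 0 0 0; -27 0 -3 0 0 0; -27 0 -1 0 0 0; -27 0 0.5 0 0 0; -27 0 0.7 0 0 0"

```text
t: 12.88
eef_pos: [0.5806, 0.0458, 0.0829]
ee_rot: [3.138, 0.001, 1.46]
ft_force: [-3.9, -0.0, 15.7]
grip_width: 1.003
```

>>> jog_arm:
  rows: "3 0 0.6 0 0 0; 9 0 0.6 0 0 0; 16 0 0.6 0 0 0; 24 0 0.6 0 0 0; 32 0 0.6 0 0 0; 40 0 0.6 0 0 0; 48 0 0.6 0 0 0; 53 0 0.6 0 0 0; 54 0 0.6 0 0 0; 54 0 0.3 0 0 0"

```text
t: 14.12
eef_pos: [0.5868, 0.0999, 0.0832]
ee_rot: [3.138, 0.001, 1.461]
ft_force: [-1.2, -0.2, 10.1]
grip_width: 0.999
```

>>> jog_arm:
  rows: "0 0 -5 0 0 0; -10 0 -8 0 0 0; -27 0 -8 0 0 0; -27 0 -8 0 0 0; -27 0 -3 0 0 0; -27 0 -1 0 0 0; -27 0 0.5 0 0 0; -27 0 0.7 0 0 0"

```text
t: 15.12
eef_pos: [0.5837, 0.0734, 0.0829]
ee_rot: [3.138, 0.001, 1.461]
ft_force: [-4.0, 0.1, 14.4]
grip_width: 1.004
```

>>> jog_arm:
  rows: "3 0 0.6 0 0 0; 9 0 0.6 0 0 0; 16 0 0.6 0 0 0; 24 0 0.6 0 0 0; 32 0 0.6 0 0 0; 40 0 0.6 0 0 0; 48 0 0.6 0 0 0; 53 0 0.6 0 0 0; 54 0 0.6 0 0 0; 54 0 0.3 0 0 0"

```text
t: 16.38
eef_pos: [0.5898, 0.1276, 0.0832]
ee_rot: [3.137, 0.0, 1.462]
ft_force: [-0.4, 0.1, 8.6]
grip_width: 0.998
```

```bash
python3 lk2.py b4
```

```text
t 16.375 tcp [0.5898 0.1276 0.0832] F [-0.4  0.1  8.6]
tube 0.65 [0.5922 0.1156] along -4.9 off -18.0 yaw rel 0.003 L 0.195 -0.0012 tcp off tube 11.6
```

View pics/b4.png

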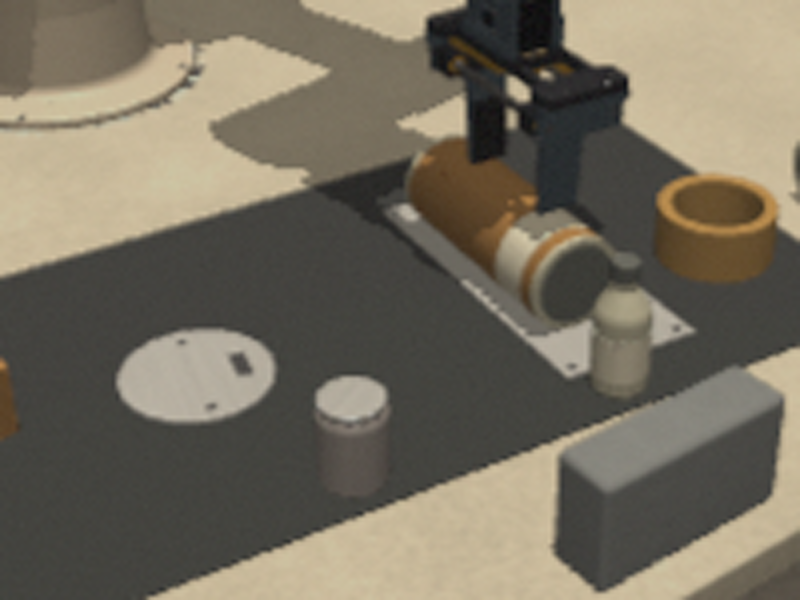

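The tube now lies over the plate's near half, with its near end cap at crop px (572,280). About 18 mm remain, so one last shorter stroke of 36 mm tip travel.

>>> jog_arm:
  rows: "0 0 -5 0 0 0; -10 0 -8 0 0 0; -21 0 -8 0 0 0; -21 0 -8 0 0 0; -21 0 -3 0 0 0; -21 0 -1 0 0 0; -21 0 0.5 0 0 0; -21 0 0.7 0 0 0"

```text
t: 17.48
eef_pos: [0.5874, 0.107, 0.0831]
ee_rot: [3.137, 0.0, 1.462]
ft_force: [-4.2, 0.1, 17.2]
grip_width: 0.996
```

>>> jog_arm:
  rows: "2 0 0.6 0 0 0; 7 0 0.6 0 0 0; 13 0 0.6 0 0 0; 19 0 0.6 0 0 0; 25 0 0.6 0 0 0; 31 0 0.6 0 0 0; 35 0 0.6 0 0 0; 36 0 0.6 0 0 0; 36 0 0.4 0 0 0; 36 0 0.2 0 0 0"

```text
t: 18.73
eef_pos: [0.5915, 0.1431, 0.0833]
ee_rot: [3.137, -0.0, 1.462]
ft_force: [-0.3, -0.1, 7.3]
grip_width: 0.998
```

>>> jog_arm:
  rows: "0 0 -1 0 0 0; 0 0 -6 0 0 0; 0 0 -30 0 0 0; 0 0 -80 0 0 0; 0 0 -120 0 0 0; 0 0 -120 0 0 0"

```text
t: 19.48
eef_pos: [0.5925, 0.1435, 0.2066]
ee_rot: [3.131, -0.001, 1.463]
ft_force: [-0.1, 0.6, -1.0]
grip_width: 1.003
```

```bash
python3 lk2.py b5
```

```text
t 19.475 tcp [0.5925 0.1435 0.2066] F [-0.1  0.6 -1. ]
tube 0.98 [0.5939 0.1344] along -5.2 off 0.8 yaw rel 0.008 L 0.195 -0.0009 tcp off tube 8.9
```

Now I move the arm back to the left, near the start, so the top camera has a clear view.

>>> jog_arm:
  rows: "100 -50 -40 0 0 0; 200 -120 -40 0 0 0; 300 -200 -40 0 0 0; 380 -250 -40 0 0 0; 380 -250 -40 0 0 0; 380 -250 -40 0 0 0; 380 -250 -40 0 0 0; 380 -250 -40 0 0 0; 380 -250 -40 0 0 0; 380 -250 -40 0 0 0"

```text
t: 20.82
eef_pos: [0.3836, 0.5468, 0.2412]
ee_rot: [3.137, 0.001, 1.462]
ft_force: [0.3, 0.2, 0.7]
grip_width: 0.997
```

```bash
python3 look.py c1; python3 lk2.py c2; python3 - <<'E'
from bench import arm
from h import *
c=arm.capture("top")
for o in ["plate","cover","tape","carton","glue","tin"]:
    for r in arm.trace(o,c)[:1]:
        rect,P=flat(c,r["region"],.003); W=pts(c)[r["region"]]
        print(o,r["conf"],np.round(rect[0]),np.round(rect[1]),round(rect[2],1),np.round(np.nanmedian(W,0),3))
E
```

```text
t 20.825 tcp [0.38363051 0.54675145 0.24124297] rot [3.13721915e+00 1.34622407e-03 1.46170555e+00] F [0.3 0.2 0.7]
tube 0.9 [0.5888 0.1361] along -10.4 off 1.9 yaw rel -0.003 L 0.192 -0.0008 tcp off tube 385.2
t 20.925 tcp [0.3839 0.5467 0.2418] F [ 0.6 -0.1 -0.2]
tube 0.92 [0.5938 0.1343] along -5.3 off 0.7 yaw rel 0.011 L 0.195 -0.0009 tcp off tube 386.4
plate 0.62 [599. 133.] [122. 294.] 83.6 [0.591 0.109 0.003]
cover 0.65 [ 559. -166.] [116. 120.] 89.1 [ 0.561 -0.166  0.003]
tape 0.7 [679. 279.] [112.  99.] 45.2 [0.674 0.269 0.048]
carton 0.92 [ 503. -346.] [92. 83.] 1.4 [ 0.501 -0.334  0.062]
glue 0.56 [773.  87.] [52. 44.] 0.4 [0.755 0.079 0.078]
tin 0.47 [ 742. -139.] [44. 55.] 89.1 [ 0.726 -0.134  0.071]
```

View pics/c1.png

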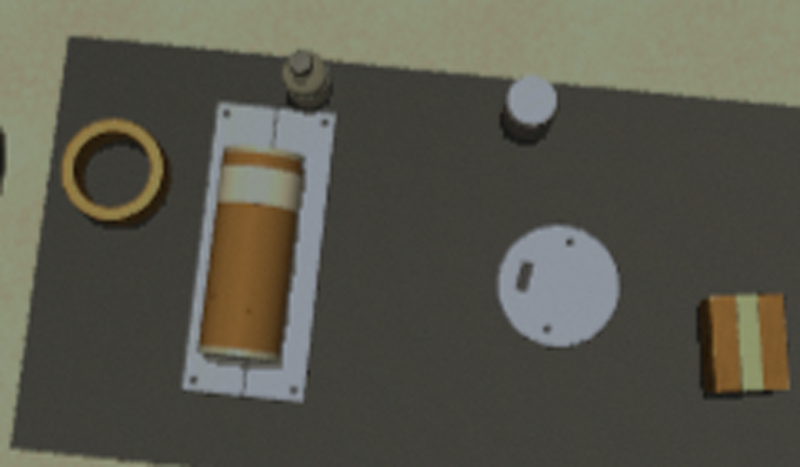

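View pics/c2.png

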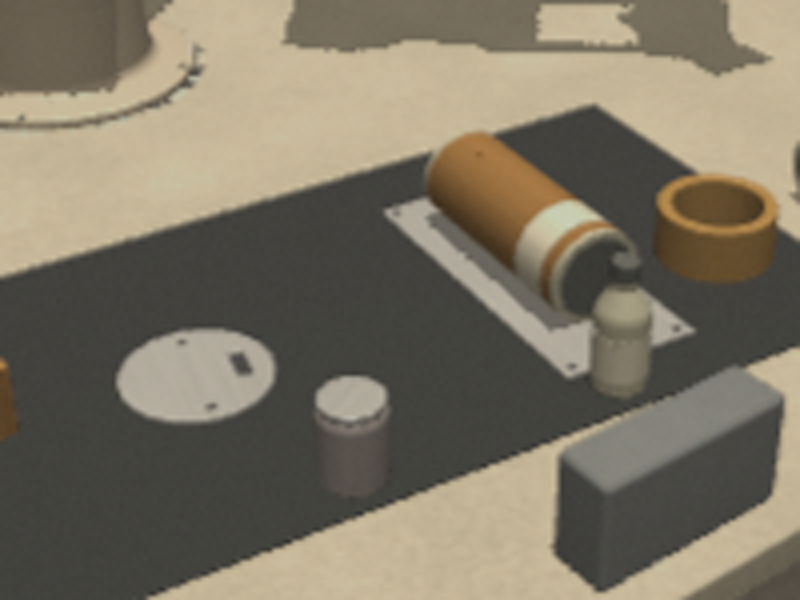

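The clear top view shows the tube at crop px (250,255), along the centre line that emerges at (275,125) and (243,378). The tape, glue, tin and carton are where they were. Handing in.

```bash
python3 - <<'E'
from bench import arm
print(arm.close_job())
E
```

```text
the job is handed in; nothing more can be done
None
```

The tube rests on the weighing plate, over its centre line and parallel to it, and the job was handed in at about 21 s of the 56 s allowed. I rolled it roughly 180 mm in seven slow strokes of the open fingertips on its top. The highest force I read was about 19 N, at the end of a move.

- **Centring:** the top camera put the tube's axis 1.9 mm from the centre line, and the scene camera put it 0.7 mm away. Both are within the 2 mm calibration error.
- **Angle:** the two cameras gave −0.003 and +0.011 rad from the plate's direction.
- **Along the plate:** the tube sits 5 to 10 mm from the middle. The cameras disagreed by about 5 mm here, partly because the glue bottle hides one end of the tube in the scene view.
- **Other things:** the tape, glue, tin and carton read within about 3 mm of where they started, which is measurement noise. The arm was clear of everything at hand-in.

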